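# Dispense the green tea ball with the rocking lever

### The arm

A 7-joint arm with a two-finger parallel gripper is mounted at the origin on the work surface. World frame = base frame: x ahead of the robot, y to its left, z up, the work surface at z = 0. Lengths are in m, angles in rad, forces in N, time in s.
With the tool pointing down it reaches from about 0.4 to 0.85 m from the base axis. Payload 10.4 kg.
Tool frame: the origin (TCP) lies between the finger pads; the fingertips stand tcp_to_tips ahead of it and the grasp point (between the pads) lies 8 mm behind it (tcp_to_tips is the distance from the TCP to the fingertips, in m); z points along the fingers, y is the line along which they close (so a half turn about z gives the same grasp; the last joint's range is limited). The gripper opens to 85 mm and grips with 20 to 120 N. Pads are 22 mm wide; open, the fingers measure 114 mm over their backs; the gripper's body (76 mm by 85 mm) begins 54 mm behind the grasp point. The pads swing forward as they close: fully open they stand 13 mm farther back than shut.
Start: joints at [1.19, 0.332, -0.065, 1.46, 0.022, 1.35, -0.088], TCP at [0.219, -0.585, 0.242] pointing down, gripper open.
Joint ranges: [-2.6, 2.6], [-0.5, 2.12], [-1.47, 1.34], [0.16, 2.42], [-1.27, 4.41], [0.06, 2.06], [-2.6, 2.6]. Speed limits (rad/s): [2.22, 2.22, 2.79, 2.79, 3.14, 3.14, 3.14].

### API

Orientations are given as a unit quaternion [x, y, z, w].
In Python, from workcell import * gives the robot as it stands.
- The arm moves only by the tool apply_moves, never from a script. Its argument "rows" is a list of rows, each an object of numbers: "x", "y", "z": the shift along the tool's x, y, z in mm; "ax", "ay", "az": the turn, a rotation vector about the tool's x, y, z in degrees; "gripper": the closure, from 0 (fully open) to 1 (shut). A call has 1 to 5 rows; each row shifts and turns the commanded pose from where the row before left it, along the tool's axes as they then stand; what a row does not reach is not made up. A row lasts 1/12 s, in which the tool goes at most 41.7 mm and 7.16 degrees, less where a joint would pass 70% of its speed; a pose out of reach is approached as far as the arm can. A call with a gripper value outside its range is refused whole. The fingers move at their own pace and stop on an object; "newtons" is the grip in N (left out, the last holds). Time passes only in rows, so rows that do not move let the fingers close. It gives the time, the measured TCP pose, the force, the opening and the grip force at its end, in the units of the state.
- get_obs(): the state, without advancing time (a new reading comes with each control period).
- camera(name): name is "side" or "top" or "wrist"; returns a dict with "color" (480x640x3 uint8, red, green, blue), "fov_y" (degrees; the focal length in pixels is half the picture's height over the tangent of half this angle, whatever the lens; pixels are square), "cx", "cy" (the principal point, pixels), "rvec" (rotation vector, rad) and "tvec" (3), from world to camera coordinates, as OpenCV has them. Camera axes: x right, y down, z forward; pixel columns grow to the right and rows downward; lengths in m; the calibration is good to about 2 mm. The wrist camera is an equidistant fisheye: a pixel r from the principal point sees the ray r / f radians off the axis. A picture is of the moment at which its call begins. There is no depth.
- hand_in(): hands the job in; it is judged then, once.
The state is a dict: "clock": time; "joint_pos": joint angles; "joint_velocities": joint speeds; "tau": joint torques, N m; "position": TCP position; "ee_rot": TCP orientation; "ft_force": force on the tool from outside, world axes, zero at the start; "torque": the same for the moment, N m; "grip_width": opening from 0.0 (shut) to 1.0 (fully open); "grasp_force": force on a finger pad.
Only numpy, scipy, OpenCV 4.12 (cv2) and the standard library are available. Lean on these libraries where they do the work, as an engineer would, in place of code of your own. Each camera call takes 0.05 s, during which the arm holds its last target. There are 200 camera calls.

### The job

Let the green tea ball out of the two-lane dispenser: with the fingertips, press down the blue paddle of the lane it lies in, keep it down until the ball has rolled into the white dish, then let the lever come all the way up again so that the gate is shut. Leave the brown ball shut in behind its gate and its lever unpressed. Press without forcing or squeezing the lever, do not touch the balls, and do not lift or disturb the cup, the jar or the pepper mill.

Things in the scene. Friction and masses are not known exactly. Their poses are not given: they have to be found in the camera images.
- dispenser: fixed wooden ball dispenser under 130 mm tall. Origin on the counter below the gates; +x up the lanes, +y to the left lane, z up. Two clear-walled lanes at y = +40 and -40 mm, 40 mm wide, x -90 to 118, slope down to -x at 0.17 rad, floor at z = 60 mm at the gates (x = 0); dish at the low end. Across each lane a rocking lever: steel gate on its inner end, blue paddle on its outer end, nothing below the paddle
- lever_left (a joint): lever of the left (+y) lane, rad: 0 at rest (gate shut), 0.6 at its stop (paddle fully down, gate up). Its pin is along the dispenser's x at y = +105 mm, z = 112 mm; gate 65 mm inward, paddle centre 85 mm outward of it. The ball rolls out above about 0.45. A spring lifts the paddle again: 2 N at the paddle to start, 5 N at the stop
- lever_right (a joint): the same for the right (-y) lane, mirrored: pin at y = -105 mm, paddle outward at y = -190 mm; 0 at rest, 0.6 with the paddle fully down
- paddle_left (a point): centre of the top face of the left lever's blue paddle, 50 x 50 mm, 10 mm thick, at rest level and at dispenser x = 0, y = +190 mm, z = 118 mm; it travels on an arc about the pin and is about 49 mm lower and 11 mm nearer the pin when fully down
- paddle_right (a point): the same on the right lever, at rest at dispenser x = 0, y = -190 mm, z = 118 mm
- tea_ball: green ball, 34 mm across, about 30 g; origin at its centre. It waits against the gate in one of the two lanes (either one), centre about 20 mm up the lane from the gate
- coffee_ball: dark brown ball, 34 mm across, in the other lane, to be left there; origin at its centre
- dish (a point): centre of the white dish's inner floor, 6 mm above the counter; the dish is 90 mm (along the dispenser's x) by 150 mm inside, rim 48 mm high. Axes as the dispenser's
- cup: blue ceramic cup, 70 mm across, 60 mm tall, loose on the counter; origin under its centre. Leave alone
- jar: amber glass jar with dark lid, 60 mm across, 85 mm tall, loose; origin under its centre. Leave alone
- mill: dark wooden pepper mill, 52 mm across, 115 mm tall, loose; origin under its centre. Leave alone

How it is judged:
On the way, in this order (a step that is already met when the one before it is completed fails the run):
1. the fingers press down the lever of the green ball's lane (contact force between the fingers and dispenser above 0.5 N and ((value of joint lever_left above 0.15 rad and y of tea_ball in the frame of dispenser above 0.015 m and (x of tea_ball in the frame of dispenser between 0.005 and 0.12 m and z of tea_ball in the frame of dispenser below 0.12 m)) or (value of joint lever_right above 0.15 rad and y of tea_ball in the frame of dispenser below -0.015 m and (x of tea_ball in the frame of dispenser between 0.005 and 0.12 m and z of tea_ball in the frame of dispenser below 0.12 m)))).
2. the green ball has rolled into the white dish while the paddle is still held down (x of tea_ball in the frame of dish between -0.05 and 0.05 m and y of tea_ball in the frame of dish between -0.08 and 0.08 m and z of tea_ball in the frame of dish between 0 and 0.03 m and value of joint any of lever_left, lever_right above 0.3 rad), for 0.1 s.
At the end, for the whole second after the job is handed in: The green ball lies at rest in the white dish; both levers are back up (within 0.05 rad of rest), the brown ball is still behind its gate, and cup, jar and mill stand upright within 20 mm of where they were (x of tea_ball in the frame of dish between -0.05 and 0.05 m and y of tea_ball in the frame of dish between -0.08 and 0.08 m and z of tea_ball in the frame of dish between 0 and 0.03 m and linear speed of tea_ball below 0.05 m/s and x of coffee_ball in the frame of dispenser between 0.005 and 0.12 m and z of coffee_ball in the frame of dispenser below 0.12 m and value of joint each of lever_left, lever_right below 0.05 rad and angle between each of cup, jar, mill's own z axis and vertical below 0.2 rad and distance of each of cup, jar, mill from where it was at the start of the episode below 0.02 m); the robot touches nothing.
It fails at once if the lever of the brown ball's lane is pressed (past 0.15 rad) ((value of joint lever_left above 0.15 rad and y of coffee_ball in the frame of dispenser above 0.015 m) or (value of joint lever_right above 0.15 rad and y of coffee_ball in the frame of dispenser below -0.015 m)).
It fails at once if the robot touches a ball (contact force between any of the fingers, the arm and tea_ball above 0.3 N or contact force between any of the fingers, the arm and coffee_ball above 0.3 N).
It fails at once if a ball is lifted, or the brown ball leaves its place behind its gate (not (x of coffee_ball in the frame of dispenser between 0.005 and 0.12 m and z of coffee_ball in the frame of dispenser below 0.12 m) or z of tea_ball in the frame of dispenser above 0.13 m).
It fails at once if the paddle is forced or squeezed (over 60 N) (contact force between the fingers and dispenser above 60 N).
It fails at once if the cup, jar or mill is moved by over 20 mm or lifted (distance of any of cup, jar, mill from where it was at the start of the episode above 0.02 m).
It also fails if it takes over 32 s, if anything falls off the work surface, if the arm or the gripper's body presses on something with over 40 N, if the wrist force passes 120 N, or if a joint passes its speed limit or range.

## Working session

There is one attempt and no reset: what is moved stays moved. The work goes in short steps, Python scripts to look and compute and a tool call to move; the robot and the scene stay as the last step left them, time stands still between calls to the robot, and variables do not carry over. Pictures are saved under pics/ and viewed, at most 10 in all, crops included, and the job is handed in when it is done.

Besides the shell and the picture viewer there is one more tool, called after "Request:" by a JSON object that holds its "api" and its "payload", one argument or row to a line. apply_moves: Moves the arm, as the interface text tells. Its arguments: {"type":"object","properties":{"rows":{"type":"array","items":{"type":"object","properties":{"x":{"type":"number"},"y":{"type":"number"},"z":{"type":"number"},"ax":{"type":"number"},"ay":{"type":"number"},"az":{"type":"number"},"gripper":{"type":"number"}}}},"newtons":{"type":"number"}},"required":["rows"]}

```bash
ls; mkdir -p pics
python3 - <<'E'
from workcell import *
import cv2
o=get_obs(); print(o)
for n in("side","top"):
    c=camera(n); print(n,c["fov_y"],c["cx"],c["cy"],c["rvec"],c["tvec"]); cv2.imwrite(f"pics/{n}0.png",c["color"][:,:,::-1])
E
```

```text
pics
{'clock': 0.0, 'joint_pos': array([ 1.19042058,  0.3328209 , -0.06468557,  1.46094402,  0.02157907,
        1.34988277, -0.08848359]), 'joint_velocities': array([ 8.40247052e-04, -1.01510138e-03, -4.48722809e-04, -4.42675106e-04,
        8.83385688e-04,  6.21912787e-05, -9.27344591e-04]), 'tau': array([-4.91128435e-05, -6.25451231e+01,  4.87286272e-02, -3.91592360e+01,
        1.60174852e-02,  1.00434740e-02,  2.35576243e-05]), 'position': array([ 0.21873964, -0.58509317,  0.24154641]), 'ee_rot': array([ 9.84040251e-01,  1.77944715e-01, -1.44687413e-04, -6.64737670e-04]), 'ft_force': array([ 0.88127464, -0.04807465,  1.06312701]), 'torque': array([0.04338221, 0.00992271, 0.02708785]), 'grasp_force': 0.0, 'grip_width': 1.0027830197721248}
side 51.229578969860654 307.17596372536434 237.82621938030726 [ 2.37753362 -0.24488581  0.08052477] [-0.5798666   0.16392659  0.91081096]
top 49.62525847465465 315.32876073216863 243.74508767774486 [ 2.14963961 -2.17698305  0.19489059] [0.02054543 0.60670577 0.81502883]
```

View pics/top0.png

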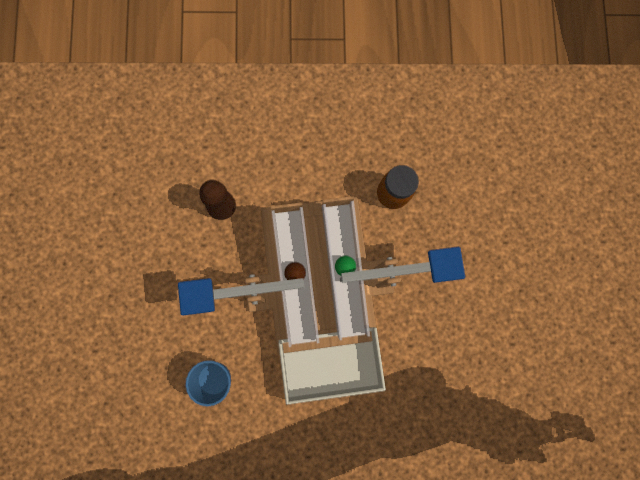

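View pics/side0.png

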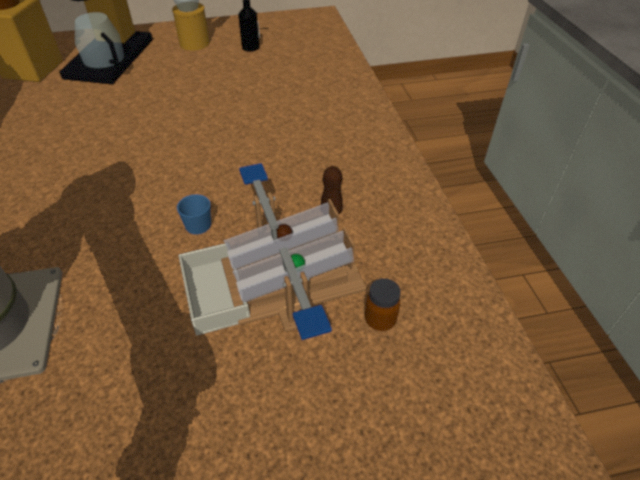

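The top view shows the green ball at (346,266) in the right lane, with its paddle at (447,265). The brown ball is at (295,271), with its paddle at (196,297). The jar stands near the green side at (398,187).

```bash
cat > h.py <<'E'
from workcell import *
import cv2, numpy as np
def KR(c):
    f=240/np.tan(np.radians(c["fov_y"]/2)); K=np.array([[f,0,c["cx"]],[0,f,c["cy"]],[0,0,1]])
    return K,cv2.Rodrigues(np.array(c["rvec"]))[0],np.array(c["tvec"]).ravel()
def onplane(c,u,v,z):
    K,R,t=KR(c); C=-R.T@t; d=R.T@np.linalg.inv(K)@[u,v,1]; return C+d*(z-C[2])/d[2]
def tri(c1,p1,c2,p2):
    P=[K@np.c_[R,t] for K,R,t in (KR(c1),KR(c2))]
    X=cv2.triangulatePoints(P[0],P[1],np.float64(p1),np.float64(p2)).ravel(); return X[:3]/X[3]
def blobs(c,lo,hi,amin=60):
    m=cv2.inRange(cv2.cvtColor(c["color"],cv2.COLOR_RGB2HSV),lo,hi)
    n,_,s,ce=cv2.connectedComponentsWithStats(m); return [(s[i][4],ce[i]) for i in range(1,n) if s[i][4]>amin]
E
python3 - <<'E'
from h import *
np.set_printoptions(precision=4,suppress=True)
t=camera("top");s=camera("side")
for c in(t,s):
    for a,p in blobs(c,(100,150,60),(125,255,255)): print(a,p,onplane(c,*p,.118))
    print('green',[(a,p,onplane(c,*p,.083)) for a,p in blobs(c,(50,100,40),(80,255,255),30)])
bt=[p for a,p in blobs(t,(100,150,60),(125,255,255))];bs=[p for a,p in blobs(s,(100,150,60),(125,255,255))]
near=lambda l,q:min(l,key=lambda p:np.hypot(*(p-q)))
r=tri(t,near(bt,(447,265)),s,near(bs,(312,322)));l=tri(t,near(bt,(196,297)),s,near(bs,(254,174)))
print(r,l,np.linalg.norm(r-l), 'jar',onplane(t,401,181,.085))
o=get_obs(); from scipy.spatial.transform import Rotation as Ro
R=Ro.from_quat(o["ee_rot"]).as_matrix();print(R)
y=(l-r);y/=np.linalg.norm(y);print('dispY',y,'tool delta mm',R.T@(r-o["position"])*1e3)
import workcell; print(getattr(workcell,'tcp_to_tips',None))
E
```

```text
989 [445.8514 264.4338] [ 0.5625 -0.1815  0.118 ]
1086 [195.6004 296.4788] [0.5194 0.1935 0.118 ]
green [(np.int32(291), array([344.7835, 264.6495]), array([ 0.5676, -0.0314,  0.083 ]))]
326 [252.865  173.2301] [0.519  0.1893 0.118 ]
803 [311.6401 321.6326] [ 0.5625 -0.1854  0.118 ]
green [(np.int32(126), array([297.4762, 259.881 ]), array([ 0.5692, -0.0279,  0.083 ]))]
[ 0.563  -0.1827  0.1138] [0.5194 0.1943 0.114 ] 0.3794494681190826 jar [ 0.7016 -0.1251  0.085 ]
[[ 0.9367  0.3502 -0.0003]
 [ 0.3502 -0.9367  0.0008]
 [-0.     -0.0008 -1.    ]]
dispY [-0.115   0.9934  0.0004] tool delta mm [ 463.3776 -256.4047  128.1975]
0.011
```

Both cameras agree on the right paddle at about (0.5625, -0.183, 0.118). The paddles measure 379 mm apart against 380 nominal. I'll move over it with the fingers shut.

Request:
{"api": "apply_moves", "payload": {
  "rows": [
    {"x":23,"y":-13,"gripper":1},
    {"x":23,"y":-13,"gripper":1},
    {"x":23,"y":-13,"gripper":1},
    {"x":23,"y":-13,"gripper":1},
    {"x":23,"y":-13,"gripper":1}
  ],
  "newtons": 20
}}

```text
invalid input at $.rows[0]: expected keys x, y, z, ax, ay, az, gripper
```

Request:
{"api": "apply_moves", "payload": {
  "rows": [
    {"x":23,"y":-13,"gripper":1},
    {"x":23,"y":-13,"gripper":1},
    {"x":23,"y":-13,"gripper":1},
    {"x":23,"y":-13,"gripper":1},
    {"x":23,"y":-13,"gripper":1}
  ]
}}

```text
invalid input at $.rows[0]: expected keys x, y, z, ax, ay, az, gripper
```

Request:
{"api": "apply_moves", "payload": {
  "rows": [
    {"x":23,"y":-13,"gripper":1},
    {"x":23,"y":-13,"gripper":1},
    {"x":23,"y":-13,"gripper":1},
    {"x":23,"y":-13,"gripper":1},
    {"x":23,"y":-13,"gripper":1}
  ]
}}

```text
invalid input at $.rows[0]: expected keys x, y, z, ax, ay, az, gripper
```

Request:
{"api": "apply_moves", "payload": {
  "rows": [
    {"x":23,"y":-13,"gripper":1},
    {"x":23,"y":-13,"gripper":1},
    {"x":23,"y":-13,"gripper":1},
    {"x":23,"y":-13,"gripper":1},
    {"gripper":1}
  ]
}}

```text
invalid input at $.rows[0]: expected keys x, y, z, ax, ay, az, gripper
```

Request:
{"api": "apply_moves", "payload": {
  "rows": [
    {"x":23,"y":-13,"z":0,"ax":0,"ay":0,"az":0,"gripper":1},
    {"x":23,"y":-13,"z":0,"ax":0,"ay":0,"az":0,"gripper":1},
    {"x":23,"y":-13,"z":0,"ax":0,"ay":0,"az":0,"gripper":1},
    {"x":23,"y":-13,"z":0,"ax":0,"ay":0,"az":0,"gripper":1},
    {"x":23,"y":-13,"z":0,"ax":0,"ay":0,"az":0,"gripper":1}
  ],
  "newtons": 20
}}

```text
clock: 0.62
position: [0.3045, -0.4831, 0.2422]
ee_rot: [0.984, 0.178, -0.0, -0.0]
ft_force: [0.1, -0.1, -1.2]
grip_width: 0.303
grasp_force: 0.0
```

Request:
{"api": "apply_moves", "payload": {
  "rows": [
    {"x":23,"y":-13,"z":0,"ax":0,"ay":0,"az":0,"gripper":1},
    {"x":23,"y":-13,"z":0,"ax":0,"ay":0,"az":0,"gripper":1},
    {"x":23,"y":-13,"z":0,"ax":0,"ay":0,"az":0,"gripper":1},
    {"x":23,"y":-13,"z":0,"ax":0,"ay":0,"az":0,"gripper":1},
    {"x":23,"y":-13,"z":0,"ax":0,"ay":0,"az":0,"gripper":1}
  ]
}}

```text
clock: 1.03
position: [0.3894, -0.382, 0.2423]
ee_rot: [0.984, 0.178, -0.0, 0.0]
ft_force: [0.1, -0.1, 0.3]
grip_width: -0.001
grasp_force: 0.0
```

Request:
{"api": "apply_moves", "payload": {
  "rows": [
    {"x":23,"y":-13,"z":0,"ax":0,"ay":0,"az":0,"gripper":1},
    {"x":23,"y":-13,"z":0,"ax":0,"ay":0,"az":0,"gripper":1},
    {"x":23,"y":-13,"z":0,"ax":0,"ay":0,"az":0,"gripper":1},
    {"x":23,"y":-13,"z":0,"ax":0,"ay":0,"az":0,"gripper":1},
    {"x":23,"y":-13,"z":0,"ax":0,"ay":0,"az":0,"gripper":1}
  ]
}}

```text
clock: 1.45
position: [0.4744, -0.2808, 0.2423]
ee_rot: [0.984, 0.178, -0.0, 0.0]
ft_force: [-0.4, -0.4, 0.1]
grip_width: 0.0
grasp_force: 0.0
```

Request:
{"api": "apply_moves", "payload": {
  "rows": [
    {"x":23,"y":-13,"z":0,"ax":0,"ay":0,"az":0,"gripper":1},
    {"x":23,"y":-13,"z":0,"ax":0,"ay":0,"az":0,"gripper":1},
    {"x":23,"y":-13,"z":0,"ax":0,"ay":0,"az":0,"gripper":1},
    {"x":23,"y":-13,"z":0,"ax":0,"ay":0,"az":0,"gripper":1},
    {"x":0,"y":0,"z":0,"ax":0,"ay":0,"az":0,"gripper":1}
  ]
}}

```text
clock: 1.87
position: [0.5445, -0.1953, 0.2421]
ee_rot: [0.983, 0.181, 0.001, -0.001]
ft_force: [0.3, 0.1, 0.2]
grip_width: -0.003
grasp_force: 0.0
```

Request:
{"api": "apply_moves", "payload": {
  "rows": [
    {"x":21,"y":-4,"z":15,"ax":0,"ay":0,"az":0,"gripper":1},
    {"x":0,"y":0,"z":25,"ax":0,"ay":0,"az":0,"gripper":1},
    {"x":0,"y":0,"z":25,"ax":0,"ay":0,"az":0,"gripper":1},
    {"x":0,"y":0,"z":25,"ax":0,"ay":0,"az":0,"gripper":1},
    {"x":0,"y":0,"z":0,"ax":0,"ay":0,"az":0,"gripper":1}
  ]
}}

```text
clock: 2.28
position: [0.5572, -0.1894, 0.1472]
ee_rot: [0.984, 0.178, -0.003, -0.002]
ft_force: [-0.7, 0.3, -1.1]
grip_width: -0.004
grasp_force: 0.0
```

Run:
```python
from h import *
o=get_obs();print(o["position"],o["ft_force"])
a=camera("side")["color"][150:400,150:450,::-1];b=camera("wrist")["color"][:,:,::-1]
a=cv2.resize(a,(480,400));b=cv2.resize(b,(320,240))
im=np.zeros((400,800,3),np.uint8);im[:,:480]=a;im[:240,480:]=b
cv2.imwrite("pics/a.png",im)
```

```text
[ 0.55717241 -0.18940649  0.14719855] [-0.65499547  0.30619668 -1.05092066]
```

View pics/a.png

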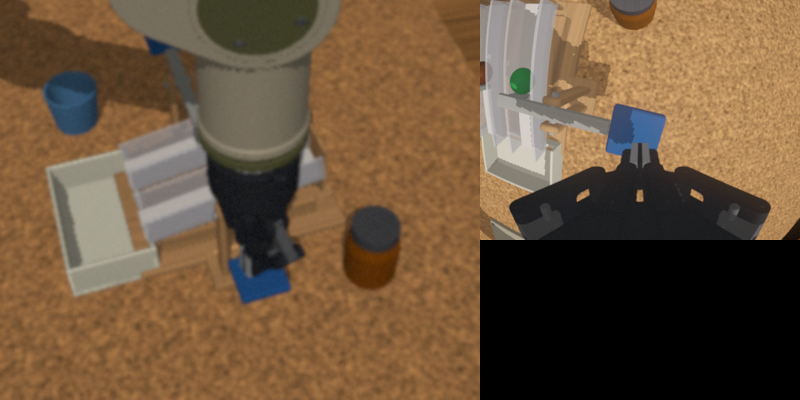

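The side and wrist views show the shut tips just above the blue paddle, and nothing else close. I'll press down gradually, drifting slightly inward along the arc.

Request:
{"api": "apply_moves", "payload": {
  "rows": [
    {"x":5,"y":1,"z":10,"ax":0,"ay":0,"az":0,"gripper":1},
    {"x":0,"y":0,"z":8,"ax":0,"ay":0,"az":0,"gripper":1},
    {"x":0,"y":-1,"z":8,"ax":0,"ay":0,"az":0,"gripper":1},
    {"x":0,"y":-1,"z":7,"ax":0,"ay":0,"az":0,"gripper":1},
    {"x":0,"y":0,"z":0,"ax":0,"ay":0,"az":0,"gripper":1}
  ]
}}

```text
clock: 2.8
position: [0.564, -0.1871, 0.1181]
ee_rot: [0.984, 0.178, -0.0, -0.0]
ft_force: [1.5, -1.6, 1.2]
grip_width: 0.004
grasp_force: 1.1
```

Request:
{"api": "apply_moves", "payload": {
  "rows": [
    {"x":0,"y":-1,"z":7,"ax":0,"ay":0,"az":0,"gripper":1},
    {"x":0,"y":-1,"z":7,"ax":0,"ay":0,"az":0,"gripper":1},
    {"x":0,"y":-1,"z":5,"ax":0,"ay":0,"az":0,"gripper":1},
    {"x":0,"y":0,"z":3,"ax":0,"ay":0,"az":0,"gripper":1},
    {"x":0,"y":0,"z":0,"ax":0,"ay":0,"az":0,"gripper":1}
  ]
}}

```text
clock: 3.22
position: [0.5633, -0.1839, 0.0968]
ee_rot: [0.984, 0.178, -0.0, -0.0]
ft_force: [1.4, 0.2, 4.5]
grip_width: -0.001
grasp_force: 1.4
```

Run:
```python
from h import *
o=get_obs();print(o["position"],o["ft_force"])
a=camera("side")["color"][150:400,150:450,::-1];b=camera("wrist")["color"][:,:,::-1]
a=cv2.resize(a,(480,400));b=cv2.resize(b,(320,240))
im=np.zeros((400,800,3),np.uint8);im[:,:480]=a;im[:240,480:]=b
cv2.imwrite("pics/b.png",im)
```

```text
[ 0.56325679 -0.18391224  0.09675051] [1.38307562 0.24029173 4.52017156]
```

View pics/b.png

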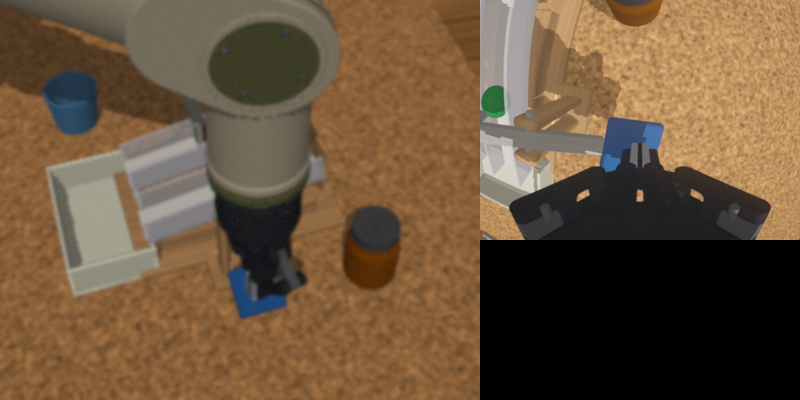

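The views show the paddle pressed partway, at about 0.4 rad and 4.5 N, with the ball still behind the gate. I'll go further down.

Request:
{"api": "apply_moves", "payload": {
  "rows": [
    {"x":0,"y":-1,"z":4,"ax":0,"ay":0,"az":0,"gripper":1},
    {"x":0,"y":-1,"z":4,"ax":0,"ay":0,"az":0,"gripper":1},
    {"x":0,"y":0,"z":2,"ax":0,"ay":0,"az":0,"gripper":1},
    {"x":0,"y":0,"z":0,"ax":0,"ay":0,"az":0,"gripper":1},
    {"x":0,"y":0,"z":0,"ax":0,"ay":0,"az":0,"gripper":1}
  ]
}}

```text
clock: 3.73
position: [0.5625, -0.1826, 0.0873]
ee_rot: [0.984, 0.178, -0.0, 0.0]
ft_force: [0.8, 0.8, 5.1]
grip_width: -0.0
grasp_force: 1.9
```

Request:
{"api": "apply_moves", "payload": {
  "rows": [
    {"x":0,"y":0,"z":0,"ax":0,"ay":0,"az":0,"gripper":1},
    {"x":0,"y":0,"z":0,"ax":0,"ay":0,"az":0,"gripper":1},
    {"x":0,"y":0,"z":0,"ax":0,"ay":0,"az":0,"gripper":1},
    {"x":0,"y":0,"z":0,"ax":0,"ay":0,"az":0,"gripper":1},
    {"x":0,"y":0,"z":0,"ax":0,"ay":0,"az":0,"gripper":1}
  ]
}}

```text
clock: 4.15
position: [0.5626, -0.1826, 0.0874]
ee_rot: [0.984, 0.178, 0.0, 0.0]
ft_force: [0.2, 0.3, 4.3]
grip_width: -0.002
grasp_force: 1.9
```

Request:
{"api": "apply_moves", "payload": {
  "rows": [
    {"x":0,"y":0,"z":0,"ax":0,"ay":0,"az":0,"gripper":1},
    {"x":0,"y":0,"z":0,"ax":0,"ay":0,"az":0,"gripper":1},
    {"x":0,"y":0,"z":0,"ax":0,"ay":0,"az":0,"gripper":1},
    {"x":0,"y":0,"z":0,"ax":0,"ay":0,"az":0,"gripper":1},
    {"x":0,"y":0,"z":0,"ax":0,"ay":0,"az":0,"gripper":1}
  ]
}}

```text
clock: 4.57
position: [0.5626, -0.1826, 0.0873]
ee_rot: [0.984, 0.178, -0.0, 0.0]
ft_force: [-0.3, 0.2, 3.3]
grip_width: 0.002
grasp_force: 1.9
```

Run:
```python
from h import *
o=get_obs();print(o["position"],o["ft_force"])
a=camera("side")["color"][150:400,150:450,::-1];b=camera("wrist")["color"][:,:,::-1]
a=cv2.resize(a,(480,400));b=cv2.resize(b,(320,240))
im=np.zeros((400,800,3),np.uint8);im[:,:480]=a;im[:240,480:]=b
cv2.imwrite("pics/c.png",im)
```

```text
[ 0.56255033 -0.18263595  0.08731273] [-0.3260501   0.20169373  3.28201523]
```

View pics/c.png

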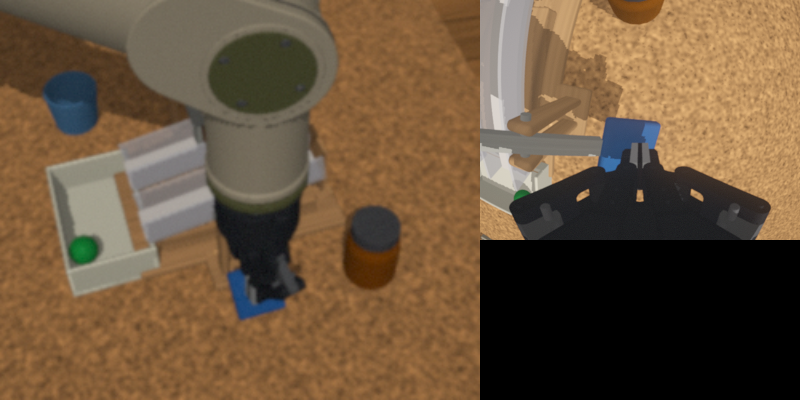

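The green ball is in the dish at about (83,250) in the side crop. I'll hold a moment longer, then raise gradually.

Request:
{"api": "apply_moves", "payload": {
  "rows": [
    {"x":0,"y":0,"z":0,"ax":0,"ay":0,"az":0,"gripper":1},
    {"x":0,"y":0,"z":0,"ax":0,"ay":0,"az":0,"gripper":1},
    {"x":0,"y":0,"z":0,"ax":0,"ay":0,"az":0,"gripper":1},
    {"x":0,"y":0,"z":0,"ax":0,"ay":0,"az":0,"gripper":1},
    {"x":0,"y":0,"z":0,"ax":0,"ay":0,"az":0,"gripper":1}
  ]
}}

```text
clock: 5.08
position: [0.5626, -0.1826, 0.0873]
ee_rot: [0.984, 0.178, 0.0, 0.0]
ft_force: [-0.1, 0.7, 4.4]
grip_width: 0.002
grasp_force: 1.9
```

Request:
{"api": "apply_moves", "payload": {
  "rows": [
    {"x":0,"y":1,"z":-7,"ax":0,"ay":0,"az":0,"gripper":1},
    {"x":0,"y":1,"z":-8,"ax":0,"ay":0,"az":0,"gripper":1},
    {"x":0,"y":1,"z":-8,"ax":0,"ay":0,"az":0,"gripper":1},
    {"x":0,"y":1,"z":-8,"ax":0,"ay":0,"az":0,"gripper":1},
    {"x":0,"y":0,"z":-8,"ax":0,"ay":0,"az":0,"gripper":1}
  ]
}}

```text
clock: 5.5
position: [0.564, -0.1865, 0.1273]
ee_rot: [0.984, 0.178, 0.0, 0.0]
ft_force: [-0.9, -1.0, 1.3]
grip_width: -0.003
grasp_force: 0.8
```

Request:
{"api": "apply_moves", "payload": {
  "rows": [
    {"x":0,"y":0,"z":-15,"ax":0,"ay":0,"az":0,"gripper":1},
    {"x":0,"y":0,"z":-20,"ax":0,"ay":0,"az":0,"gripper":1},
    {"x":0,"y":0,"z":-20,"ax":0,"ay":0,"az":0,"gripper":1},
    {"x":0,"y":0,"z":-20,"ax":0,"ay":0,"az":0,"gripper":1},
    {"x":0,"y":0,"z":-20,"ax":0,"ay":0,"az":0,"gripper":1}
  ]
}}

```text
clock: 5.92
position: [0.5639, -0.1854, 0.2227]
ee_rot: [0.984, 0.178, 0.0, -0.0]
ft_force: [0.1, 0.5, 0.0]
grip_width: -0.002
grasp_force: 0.0
```

Request:
{"api": "apply_moves", "payload": {
  "rows": [
    {"x":-20,"y":15,"z":0,"ax":0,"ay":0,"az":0,"gripper":1},
    {"x":-20,"y":15,"z":0,"ax":0,"ay":0,"az":0,"gripper":1},
    {"x":-20,"y":15,"z":0,"ax":0,"ay":0,"az":0,"gripper":1},
    {"x":-20,"y":15,"z":0,"ax":0,"ay":0,"az":0,"gripper":1},
    {"x":0,"y":0,"z":0,"ax":0,"ay":0,"az":0,"gripper":1}
  ]
}}

```text
clock: 6.33
position: [0.507, -0.2753, 0.2216]
ee_rot: [0.985, 0.175, -0.001, 0.001]
ft_force: [0.4, -0.9, 0.6]
grip_width: 0.0
grasp_force: 0.0
```

Run:
```python
from h import *
o=get_obs();print(o["position"],o["ft_force"])
for n in ("top","side"):
    c=camera(n)
    for a,p in blobs(c,(100,150,60),(125,255,255)): print(n,a,p,onplane(c,*p,.118))
    print('green',[(p,onplane(c,*p,.023)) for a,p in blobs(c,(50,100,40),(80,255,255),30)])
    cv2.imwrite("pics/d_%s.png"%n,c["color"][:,:,::-1])
a=[cv2.imread("pics/d_%s.png"%n) for n in("top","side")]
cv2.imwrite("pics/d.png",np.hstack([cv2.resize(x,(400,300)) for x in a]))
```

```text
[ 0.5070216  -0.27527835  0.22156555] [ 0.355499   -0.88512016  0.63208599]
top 989 [445.84732053 264.40950455] [ 0.56255269 -0.18144794  0.118     ]
top 1081 [195.63459759 296.55874191] [0.51923966 0.19343844 0.118     ]
green [(array([355.53250774, 378.2879257 ]), array([ 0.38676921, -0.05033334,  0.023     ]))]
side 507 [316.64299803 320.02366864] [ 0.5707046  -0.18409801  0.118     ]
green [(array([201.65145228, 305.90456432]), array([ 0.38622916, -0.04885096,  0.023     ]))]
```

View pics/d.png

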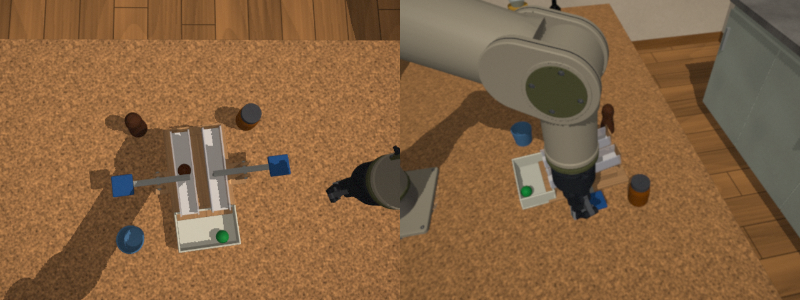

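The green ball is in the dish, both paddles are back at their rest pixels, and the brown ball, cup, jar and mill haven't moved. I'll let everything settle briefly, then hand in.

Request:
{"api": "apply_moves", "payload": {
  "rows": [
    {"x":0,"y":0,"z":0,"ax":0,"ay":0,"az":0,"gripper":1},
    {"x":0,"y":0,"z":0,"ax":0,"ay":0,"az":0,"gripper":1},
    {"x":0,"y":0,"z":0,"ax":0,"ay":0,"az":0,"gripper":1},
    {"x":0,"y":0,"z":0,"ax":0,"ay":0,"az":0,"gripper":1},
    {"x":0,"y":0,"z":0,"ax":0,"ay":0,"az":0,"gripper":1}
  ]
}}

```text
clock: 6.85
position: [0.5103, -0.27, 0.2213]
ee_rot: [0.984, 0.178, 0.0, -0.0]
ft_force: [-0.2, -0.2, 0.2]
grip_width: 0.001
grasp_force: 0.0
```

Run:
```python
from h import *
for i in range(2): print([p for a,p in blobs(camera("top"),(50,100,40),(80,255,255),30)])
print(hand_in())
```

```text
[array([355.55864198, 378.27160494])]
[array([355.55864198, 378.27160494])]
the job is handed in; nothing more can be done
None
```

The green ball lies at rest in the white dish and its lever is fully back up; the brown ball, its lever, the cup, the jar and the mill look undisturbed in the last pictures, and the job is handed in (no verdict was returned).

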